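# Switch off the utensil dryer and draw the long spoon out of it

### The arm

A 6-joint arm with a two-finger parallel gripper is mounted at the origin on the work surface. World frame = base frame: x ahead of the robot, y to its left, z up, the work surface at z = 0. Lengths are in mm, angles in rad, forces in N, time in s.
With the tool pointing down it reaches from about 350 to 975 mm from the base axis. Payload 17.4 kg.
Tool frame: the origin (TCP) lies between the finger pads; the fingertips stand ahead of it and the grasp point (between the pads) lies 2 mm behind it (r.tcp_to_tips is the z of the fingertips in the tool frame, in mm); z points along the fingers, y is the direction in which the jaws open and shut (so a half turn about z gives the same grasp; the last joint's range is limited). The gripper opens to 85 mm and grips with 20 to 120 N. Pads are 22 mm wide; open, the fingers measure 114 mm over their backs; the gripper's body (76 mm by 85 mm) begins 54 mm behind the grasp point. The pads swing forward as they close: fully open they stand 13 mm farther back than shut.
Start: joints at [1.149, 0.116, 1.442, -0, 1.584, -0.038], TCP at [252.76, 625.895, 248.303] pointing down, gripper open.
Joint ranges: [-2.83, 2.83], [-0.83, 2.19], [0.07, 2.5], [-1.14, 4.28], [0.01, 3], [-2.97, 2.97]. Speed limits (rad/s): [1.89, 1.89, 2.22, 3.14, 3.14, 3.14].

### API

Orientations are given as [roll, pitch, yaw] about the fixed x, y, z axes, in that order (R = Rz(yaw) Ry(pitch) Rx(roll)).
In Python, from plant import r gives the robot as it stands. The module is installed in compiled form; this text tells all that it offers.
- The arm moves only by the shell command python3 -m handwheel 'ROWS'. ROWS is JSON, a list of rows, each an object of numbers: "tx", "ty", "tz": the shift along the tool's x, y, z in cm; "ax", "ay", "az": the turn, a rotation vector about the tool's x, y, z in rad; "grip": the gripper command: -1 is fully open, 1 is shut, values between are in proportion. A call has 1 to 5 rows; each row is the pose to reach, as a shift and turn from the pose commanded when the call began, along the tool's axes at that moment; what a row does not reach only later rows make up. A row lasts 1/12 s, in which the tool goes at most 41.7 mm and 7.16 degrees, less where a joint would pass 70% of its speed; a pose out of reach is approached as far as the arm can. A call with a gripper value outside its range is refused whole. The fingers move at their own pace and stop on an object; the grip force is fixed at half the most. Time passes only in rows, so rows that repeat a pose let the fingers close. It gives the time, the measured TCP pose, the force and the opening at its end, in the units of the state.
- r.observe(): the state, without advancing time (a new reading comes with each control period).
- r.read_camera(name): name is "scene" or "top" or "wrist"; returns the picture (384x512x3 uint8, blue, green, red); there is no depth.
- r.camera_params(name): a dict with "mtx" (3x3 intrinsics, pixels), "extrinsics" (4x4, takes a point from world to camera coordinates). Camera axes: x right, y down, z forward; pixel columns grow to the right and rows downward; lengths in mm; the calibration is good to about 2 mm. A picture is of the moment at which its call begins: read the wrist's pose just before it. camera_params takes no time and is no camera call; for the wrist camera it gives the pose at the moment of the call.
- r.hand_in(): hands the job in, once; it reports no verdict.
The state is a dict: "t": time; "joints": joint angles; "qvel": joint speeds; "tau": joint torques, N m; "eef_pos": TCP position; "ee_rot": TCP orientation; "force": force on the tool from outside, world axes, zero at the start; "wrist_torque": the same for the moment, N m; "grip_width": finger opening in mm.
Only numpy, scipy, OpenCV 4.12 (cv2) and the standard library are available. Lean on these libraries where they do the work, as an engineer would, in place of code of your own. Each camera call takes 0.05 s, during which the arm holds its last target.

### The job

Flip the toggle switch on the side rail from on to off so that the utensil dryer is off, and only then take out the long serving spoon: tilt it and draw it through the short opening at the end of the dryer's top. Finish holding the spoon still in the gripper, over the dryer's opening or close beside it, every part of it at least 5 cm above the top of the dryer and touching nothing else, with the switch left off and the other things on the cart left where they are.

Things in the scene. Friction and masses are not known exactly. Their poses are not given: they have to be found in the camera images.
- dryer: electric utensil dryer fixed to the cart: white basin open only at one end of its top. Origin: under the basin's middle, on the cart top; y along the basin towards the open end, x across. Outside 150 mm (x) by 300 mm (y), walls 5 mm, rim 92 mm high, inner floor 12 mm high. A fixed clear cover shuts the top from y = -145 to +5 mm. Grey fan block at y = -150 to -205 mm, 99 mm high
- dryer_opening (a point): centre of the dryer's opening at rim height. The opening runs y = +5 to +145 mm in the dryer's frame and is 140 mm wide; the cover beside it is 4 mm thick, underside 88 mm above the cart. A cross rib in it (y = 108 to 116 mm, top 30 mm above the cart) carries the spoon's handle
- spoon: long stainless serving spoon, 260 mm, about 0.1 kg, lying level in the dryer, bowl under the cover, handle end in the opening. Origin: under mid-length, at the height of the bowl's underside; z up, y towards the handle end. Handle: straight flat bar 14 mm wide (x), 8 mm thick, y = -68 to +130 mm, its centre line at z = +22 mm, at first 34 mm above the cart top
- spoon_end (a point): free end of the spoon's handle, on its centre line
- spoon_bowl (a point): middle of the underside of the spoon's bowl, its lowest point; the bowl is 60 mm across, 20 mm deep, centred at y = -100 mm in the spoon's frame
- rail: black side rail with a grey switch box, fixed to the cart on the left. Origin: under the middle of the box, on the cart top; x along the rail, away from the robot (360 mm long, 16 mm wide, top 60 mm high). Box 75 (x) by 46 by 80 mm high. The toggle's pivot is 78 mm above the origin, its axle along y
- toggle (a joint): steel bat-handle toggle on the box, 55 mm from pivot to tip, 14 mm thick near the tip. 0 = ON: leans 0.5 rad from upright towards the rail's -x (to the robot); 1.0 = OFF: leans 0.5 rad towards the rail's +x. Once pushed past the middle (0.5) it tips over to the other end by itself; under 1 N at the tip moves it
- toggle_tip (a point): end of the toggle's handle
- container: white plastic food container with clip-on lid, 190 x 130 x 78 mm high; bystander, leave alone; origin under its centre
- butter_dish: white ceramic butter dish with knob, 170 (its x) x 90 x 66 mm high; bystander, leave alone; origin under its centre
- bowl: green glass bowl, 120 mm across, 55 mm high; bystander, leave alone; origin under its centre
- mug: ceramic mug, 80 mm across plus a handle, 90 mm high; bystander, leave alone; origin under its centre
- jar: closed glass jar, 70 mm across, 100 mm high; bystander, leave alone; origin under its centre
- shaker: small ceramic salt shaker, 40 mm across, 75 mm high; bystander, leave alone; origin under its centre
- teaspoon: small teaspoon 140 mm long lying flat on the cart (not the spoon wanted); bystander, leave alone

How it is judged:
By the outcome, as a careful person would: the job done as asked, in the order asked, and still so for the second after the job is handed in, while the arm keeps its last pose, push and grip.
It also fails if it takes over 51 s, if anything falls off the work surface, if the arm or the gripper's body presses on something with over 40 N, if the wrist force passes 120 N, or if a joint passes its speed limit or range.

## Working session

There is one attempt and no reset: what is moved stays moved. The work goes in short steps, Python scripts to look and compute and a shell command to move; the robot and the scene stay as the last step left them, time stands still between calls to the robot, and variables do not carry over. Pictures are saved under pics/ and viewed, and the job is handed in when it is done.

```bash
mkdir -p pics; ls
python3 - <<'E'
from plant import r
import cv2
s=r.observe();print(s, r.tcp_to_tips)
for n in("scene","top","wrist"):
    p=r.camera_params(n);print(n,p["mtx"].round(1).tolist(),p["extrinsics"].round(3).tolist())
    cv2.imwrite(f"pics/{n}0.png",r.read_camera(n))
E
```

```text
pics
{'t': 0.0, 'joints': array([ 1.14922660e+00,  1.16520687e-01,  1.44228467e+00,  1.36759733e-05,
        1.58399023e+00, -3.77716166e-02]), 'qvel': array([-0.00045329, -0.00103889,  0.00021182, -0.00100234, -0.00119963,
        0.00150785]), 'tau': array([-3.32851399e-03, -7.31983924e+01, -6.32478547e+01, -3.26242825e-04,
        6.39238904e-03, -4.42744081e-06]), 'eef_pos': array([252.66735641, 625.74220553, 247.52670587]), 'ee_rot': array([-3.14039109e+00, -5.90913513e-05,  2.75779468e+00]), 'force': array([-0.76238025, -1.17012504, -0.3183474 ]), 'wrist_torque': array([ 0.00347633, -0.03534354, -0.05250054]), 'grip_width': 85.58681130650919} 17.0
scene [[481.5, 0.0, 254.0], [0.0, 481.5, 197.7], [0.0, 0.0, 1.0]] [[0.698, 0.716, 0.021, -415.343], [0.467, -0.432, -0.772, -215.328], [-0.543, 0.548, -0.635, 1876.712], [0.0, 0.0, 0.0, 1.0]]
top [[455.1, 0.0, 261.4], [0.0, 455.1, 190.7], [0.0, 0.0, 1.0]] [[-0.026, -1.0, -0.01, 20.947], [-0.996, 0.027, -0.089, 606.511], [0.089, 0.008, -0.996, 1494.439], [0.0, 0.0, 0.0, 1.0]]
wrist [[289.9, 0.0, 250.7], [0.0, 289.9, 190.4], [0.0, 0.0, 1.0]] [[0.374, 0.927, -0.001, -674.036], [0.878, -0.354, 0.324, -42.297], [0.3, -0.122, -0.946, 380.077], [0.0, 0.0, 0.0, 1.0]]
```

View pics/scene0.png

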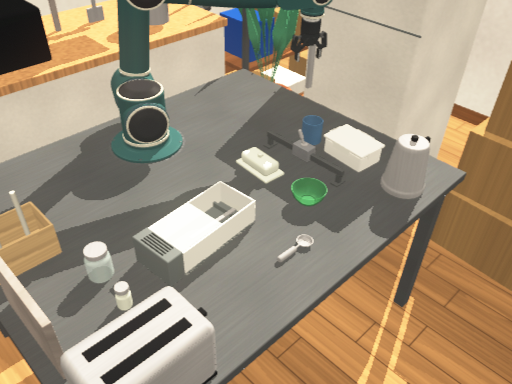

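View pics/top0.png

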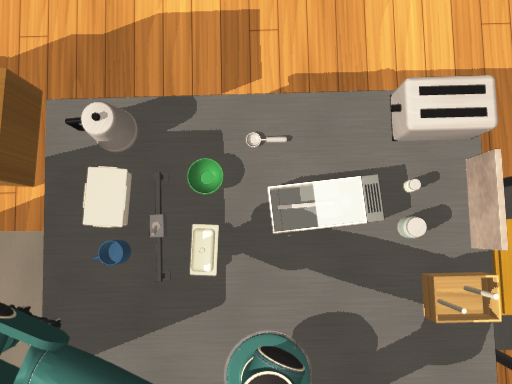

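View pics/wrist0.png

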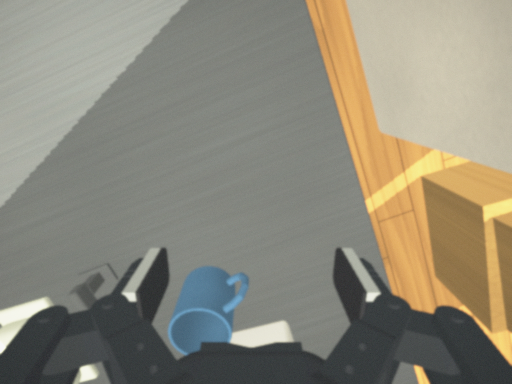

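```bash
cat > h.py <<'E'
import numpy as np, cv2
from plant import r
def ray(n,u,v,z,p=None):
    p=p or r.camera_params(n);E=p["extrinsics"];R=E[:3,:3];c=-R.T@E[:3,3]
    d=R.T@np.linalg.inv(p["mtx"])@np.array([u,v,1.]);return c+d*(z-c[2])/d[2]
def proj(n,P,p=None):
    p=p or r.camera_params(n);E=p["extrinsics"]
    q=p["mtx"]@(E[:3,:3]@np.asarray(P,float)+E[:3,3]);return q[:2]/q[2]
def two(n1,uv1,n2,uv2):
    P=[]
    for n in(n1,n2):
        p=r.camera_params(n);P.append(p["mtx"]@p["extrinsics"][:3])
    X=cv2.triangulatePoints(P[0],P[1],np.array(uv1,float).reshape(2,1),np.array(uv2,float).reshape(2,1));return (X[:3]/X[3]).ravel()
E
python3 - <<'E'
import cv2,numpy as np
t=cv2.imread("pics/top0.png");s=cv2.imread("pics/scene0.png")
a=cv2.resize(t[155:290,130:230],None,fx=4,fy=4,interpolation=cv2.INTER_CUBIC)
b=cv2.resize(t[165:245,260:390],None,fx=5,fy=5,interpolation=cv2.INTER_CUBIC)
c=cv2.resize(s[110:200,255:355],None,fx=6,fy=6,interpolation=cv2.INTER_CUBIC)
d=cv2.resize(s[175:285,130:265],None,fx=5,fy=5,interpolation=cv2.INTER_CUBIC)
for n,i in zip("abcd",(a,b,c,d)):cv2.imwrite(f"pics/z{n}.png",i)
E
```

```text
(no output)
```

View pics/za.png

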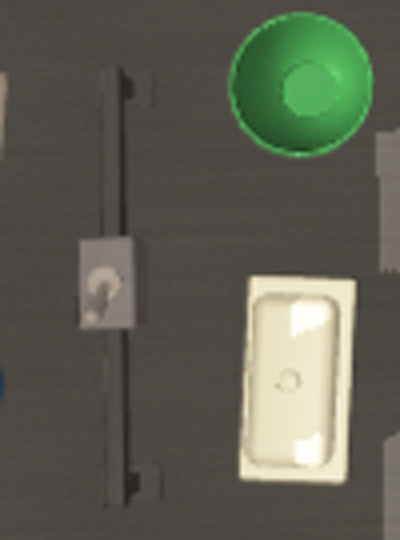

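View pics/zb.png

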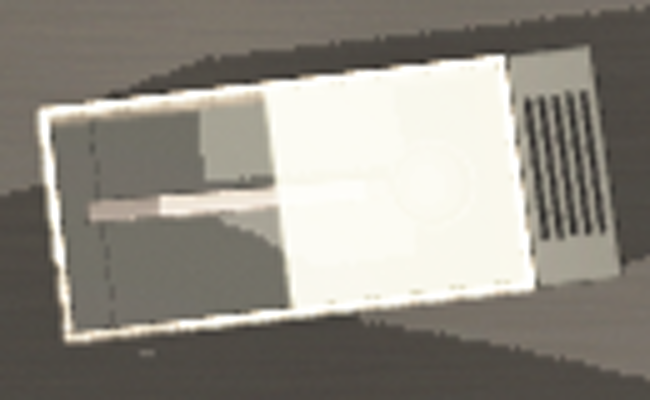

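View pics/zc.png

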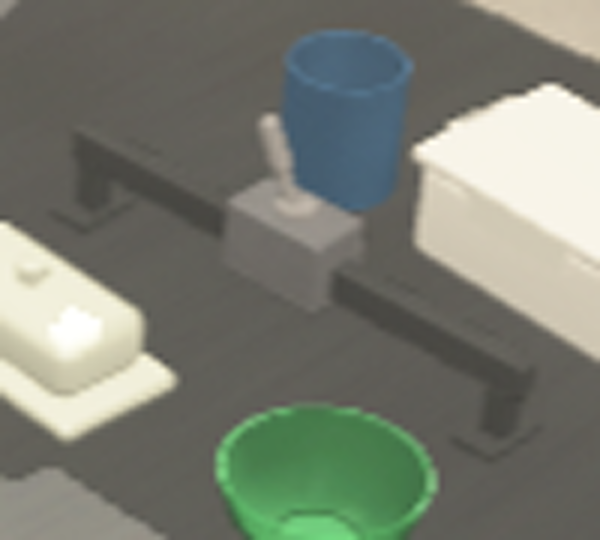

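View pics/zd.png

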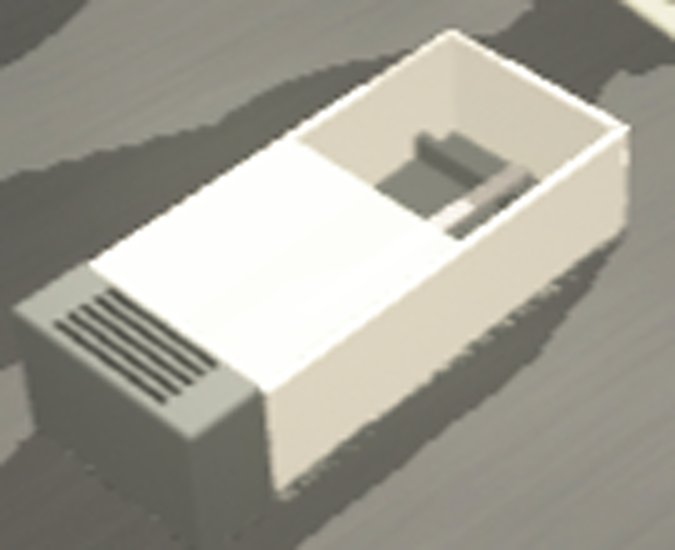

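Run:
```python
from h import *
print("tip2",two("top",(130+90/4,155+316/4),"scene",(255+268/6,110+120/6)))
T=lambda u,v,z,s=5,ox=260,oy=165:ray("top",ox+u/s,oy+v/s,z).round(1)
A=lambda u,v,z:T(u,v,z,4,130,155)
print("tip",A(90,316,125),"pivotbase",A(104,280,80))
print("railends",A(113,67,60),A(115,505,60))
print("box",[A(*p,80) for p in((80,238),(133,238),(133,328),(80,328))])
c=[T(*p,92) for p in((40,107),(68,340),(535,290),(508,57))];print("dryer",c)
c=np.array(c)
m=c.mean(0);y=((c[0]+c[1])-(c[2]+c[3]))[:2];print(m,"len",np.linalg.norm(y)/2,"yaw ydir",np.arctan2(y[1],y[0]))
print("spoon end",T(90,211,34),T(280,197,34),"bowl",T(433,183,30))
print("butter",A(290,380,66),"bowl",A(300,85,55))
S=lambda u,v,z:ray("scene",130+u/5,175+v/5,z).round(1)
print("scene dryer",[S(*p,92) for p in((453,32),(627,128),(270,390),(92,265))],"spoon end",S(527,167,38),S(445,225,38))
```

```text
tip2 [472.06608746 345.18035188 128.15398135]
tip [472.1 346.  125. ] pivotbase [500.6 345.8  80. ]
railends [675.5 342.2  60. ] [320.  342.7  60. ]
box [array([534.8, 364.9,  80. ]), array([533.7, 322.2,  80. ]), array([461.6, 322.7,  80. ]), array([462.7, 365.3,  80. ])]
dryer [array([614.3, -17.2,  92. ]), array([465.3, -30.9,  92. ]), array([ 489.2, -327.9,   92. ]), array([ 638.3, -317.6,   92. ])]
[ 551.775 -173.4     92.   ] len 299.65862660701094 yaw ydir 1.6508059436625588
spoon end [549.8 -48.8  34. ] [ 555.7 -175.    34. ] bowl [ 562.6 -277.3   30. ]
butter [416.5 199.4  66. ] bowl [657.1 189.2  55. ]
scene dryer [array([471.9, -32. ,  92. ]), array([616.5, -17.3,  92. ]), array([ 643.4, -312.7,   92. ]), array([ 496.7, -326. ,   92. ])] spoon end [555.6 -44.6  38. ] [ 561.6 -118.6   38. ]
```

```bash
cat >> h.py <<'E'
from scipy.spatial.transform import Rotation as Ro
def go(P,Rt=None):
    s=r.observe();R=Ro.from_euler("xyz",s["ee_rot"])
    d=R.inv().apply(np.asarray(P,float)-s["eef_pos"])/10
    w=np.zeros(3) if Rt is None else (R.inv()*Rt).as_rotvec()
    print("t%.2f"%s["t"],"pos",s["eef_pos"].round(1),"shift cm",d.round(2),"turn",w.round(3),"grip",round(s["grip_width"],1),"F",s["force"].round(1))
E
python3 -c "
from h import *
go((425,345,247),Ro.from_euler('xyz',[np.pi,0,np.pi]))"
```

```text
t0.15 pos [252.7 625.8 247.7] shift cm [-26.49 -19.58   0.09] turn [-0.001 -0.    -0.384] grip 85.5 F [-0.1 -0.4  0. ]
```

```bash
python3 -m handwheel '[{"tx":-26.5,"ty":-19.6,"tz":0,"az":-0.384,"grip":1},{"tx":-26.5,"ty":-19.6,"tz":0,"az":-0.384,"grip":1},{"tx":-26.5,"ty":-19.6,"tz":0,"az":-0.384,"grip":1},{"tx":-26.5,"ty":-19.6,"tz":0,"az":-0.384,"grip":1},{"tx":-26.5,"ty":-19.6,"tz":0,"az":-0.384,"grip":1}]'; python3 -c "
from h import *
go((425,345,170),Ro.from_euler('xyz',[np.pi,0,np.pi]))"
```

```text
t0.15 pos [252.7 625.8 247.7] shift cm [-26.49 -19.57   7.79] turn [-0.001 -0.    -0.384] grip 85.5 F [-0.1 -0.4  0. ]$[0]: bad value
```

```bash
python3 -m handwheel '[{"tx":-26.5,"ty":-19.6,"tz":0.0,"az":-0.384,"grip":1.0},{"tx":-26.5,"ty":-19.6,"tz":0.0,"az":-0.384,"grip":1.0},{"tx":-26.5,"ty":-19.6,"tz":0.0,"az":-0.384,"grip":1.0},{"tx":-26.5,"ty":-19.6,"tz":0.0,"az":-0.384,"grip":1.0},{"tx":-26.5,"ty":-19.6,"tz":0.0,"az":-0.384,"grip":1.0}]'; python3 -m handwheel --help | head -20
```

```text
$[0]: bad value
invalid input: not JSON, or not a number
```

```bash
python3 -m handwheel '[{"tx":-3.3,"ty":-2.4,"az":-0.1,"grip":1},{"tx":-6.6,"ty":-4.8,"az":-0.2,"grip":1},{"tx":-9.9,"ty":-7.2,"az":-0.3,"grip":1},{"tx":-13.2,"ty":-9.6,"az":-0.384,"grip":1},{"tx":-16.5,"ty":-12,"az":-0.384,"grip":1}]'; python3 -c "
from h import *
go((425,345,170),Ro.from_euler('xyz',[np.pi,0,np.pi]))"
```

```text
t0.15 pos [252.7 625.8 247.7] shift cm [-26.49 -19.57   7.79] turn [-0.001 -0.    -0.384] grip 85.5 F [-0.1 -0.4  0. ]$[0]: bad value
```

```bash
python3 -m handwheel '[{"tx":-3.3,"ty":-2.4,"tz":0,"ax":0,"ay":0,"az":-0.1,"grip":0.9},{"tx":-6.6,"ty":-4.8,"tz":0,"ax":0,"ay":0,"az":-0.2,"grip":0.9},{"tx":-9.9,"ty":-7.2,"tz":0,"ax":0,"ay":0,"az":-0.3,"grip":0.9},{"tx":-13.2,"ty":-9.6,"tz":0,"ax":0,"ay":0,"az":-0.384,"grip":0.9},{"tx":-16.5,"ty":-12,"tz":0,"ax":0,"ay":0,"az":-0.384,"grip":0.9}]'; python3 -c "
from h import *
go((425,345,170),Ro.from_euler('xyz',[np.pi,0,np.pi]))"
```

```text
t: 0.57
eef_pos: [361.3, 451.1, 248.1]
ee_rot: [-3.141, -0.0, -3.135]
force: [0.9, 0.6, 0.4]
grip_width: 25.7
t0.57 pos [361.3 451.1 248.1] shift cm [ -6.3  -10.65   7.81] turn [-0.    -0.     0.006] grip 25.7 F [0.9 0.6 0.4]
```

```bash
python3 -m handwheel '[{"tx":-2,"ty":-3.5,"tz":0,"ax":0,"ay":0,"az":0,"grip":1},{"tx":-4,"ty":-7,"tz":1,"ax":0,"ay":0,"az":0,"grip":1},{"tx":-6.3,"ty":-10.65,"tz":4,"ax":0,"ay":0,"az":0,"grip":1},{"tx":-6.3,"ty":-10.65,"tz":8,"ax":0,"ay":0,"az":0,"grip":1},{"tx":-6.3,"ty":-10.65,"tz":8,"ax":0,"ay":0,"az":0,"grip":1}]'
python3 - <<'E'
from h import *
go((425,345,122))
cv2.imwrite("pics/w1.png",r.read_camera("wrist"));
p=r.camera_params("wrist");print([proj("wrist",q,p).round() for q in((498,345,80),(472,345,126))])
s=r.read_camera("scene");cv2.imwrite("pics/s1.png",cv2.resize(s[60:200,220:380],None,fx=4,fy=4,interpolation=cv2.INTER_CUBIC))
E
```

```text
t: 0.98
eef_pos: [423.2, 343.3, 162.3]
ee_rot: [-3.137, -0.005, 3.139]
force: [-1.2, -1.1, -1.9]
grip_width: 0.0
t0.98 pos [423.2 343.3 162.3] shift cm [-0.2   0.19  4.03] turn [0. 0. 0.] grip 0.0 F [-1.2 -1.1 -1.9]
[array([252., 287.]), array([252., 298.])]
```

View pics/w1.png

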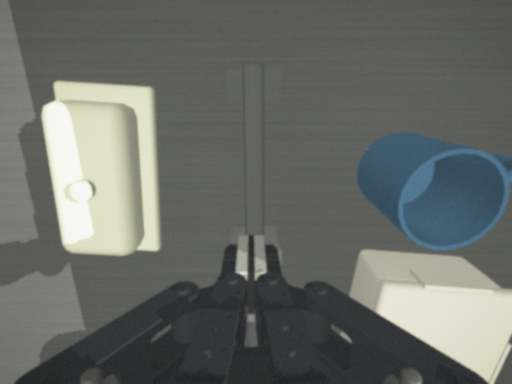

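View pics/s1.png

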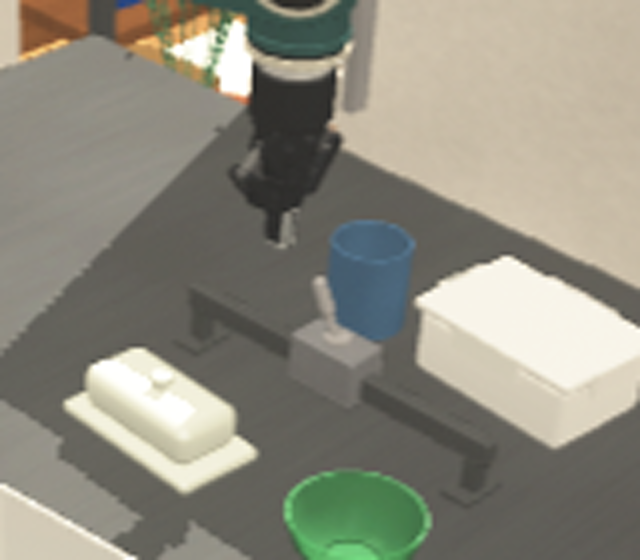

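```bash
python3 -m handwheel '[{"tx":0,"ty":0.1,"tz":2,"ax":0,"ay":0,"az":0,"grip":1},{"tx":0,"ty":0.1,"tz":4,"ax":0,"ay":0,"az":0,"grip":1},{"tx":-2,"ty":0.1,"tz":4,"ax":0,"ay":0,"az":0,"grip":1},{"tx":-4,"ty":0.1,"tz":4,"ax":0,"ay":0,"az":0,"grip":1},{"tx":-5,"ty":0.1,"tz":4,"ax":0,"ay":0,"az":0,"grip":1}]'; python3 -c "
from h import *
go((492,345,122))"
```

```text
t: 1.5
eef_pos: [475.2, 349.1, 130.6]
ee_rot: [3.14, 0.002, -3.14]
force: [-1.6, -0.5, 0.6]
grip_width: 0.2
t1.50 pos [475.2 349.1 130.6] shift cm [-1.68 -0.42  0.86] turn [0. 0. 0.] grip 0.2 F [-1.6 -0.5  0.6]
```

```bash
python3 -m handwheel '[{"tx":-0.8,"ty":-0.3,"tz":0.5,"ax":0,"ay":0,"az":0,"grip":1},{"tx":-1.8,"ty":-0.3,"tz":0.5,"ax":0,"ay":0,"az":0,"grip":1},{"tx":-1.8,"ty":-0.3,"tz":0.5,"ax":0,"ay":0,"az":0,"grip":1}]'
python3 - <<'E'
from h import *
go((492,345,122))
s=r.read_camera("scene");cv2.imwrite("pics/s2.png",cv2.resize(s[60:200,220:380],None,fx=4,fy=4,interpolation=cv2.INTER_CUBIC))
E
```

```text
t: 1.75
eef_pos: [492.8, 344.6, 123.6]
ee_rot: [3.142, 0.0, -3.142]
force: [-0.2, -0.3, 0.2]
grip_width: -0.1
t1.75 pos [492.8 344.6 123.6] shift cm [0.08 0.04 0.16] turn [0. 0. 0.] grip -0.1 F [-0.2 -0.3  0.2]
```

View pics/s2.png

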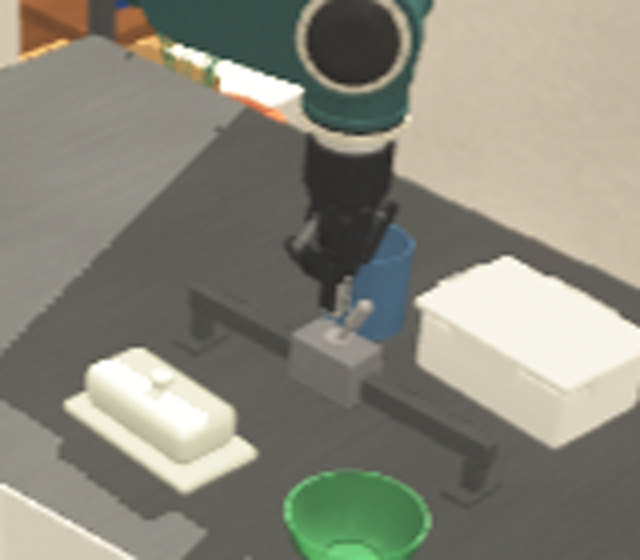

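```bash
python3 -m handwheel '[{"tx":1.5,"ty":0,"tz":-1,"ax":0,"ay":0,"az":0,"grip":1},{"tx":3,"ty":0,"tz":-4,"ax":0,"ay":0,"az":0,"grip":1},{"tx":3,"ty":0,"tz":-8,"ax":0,"ay":0,"az":0,"grip":1},{"tx":2,"ty":0,"tz":-12,"ax":0,"ay":0,"az":0,"grip":0},{"tx":1,"ty":-2,"tz":-14,"ax":0,"ay":0,"az":0.1,"grip":0}]'; python3 -c "
from h import *
go((555,-100,250),Ro.from_euler('xyz',[np.pi,0,1.627]))"
```

```text
t: 2.22
eef_pos: [481.3, 326.5, 268.9]
ee_rot: [3.138, 0.004, 3.046]
force: [1.0, -0.4, 1.3]
grip_width: 23.5
t2.22 pos [481.3 326.5 268.9] shift cm [-11.39 -41.76   1.78] turn [0.006 0.    1.419] grip 23.5 F [ 1.  -0.4  1.3]
```

```bash
python3 -m handwheel '[{"tx":-1,"ty":-3.7,"tz":0,"ax":0,"ay":0,"az":0.12,"grip":0},{"tx":-2,"ty":-7.4,"tz":0,"ax":0,"ay":0,"az":0.24,"grip":0},{"tx":-3,"ty":-11.1,"tz":0,"ax":0,"ay":0,"az":0.36,"grip":0},{"tx":-4,"ty":-14.8,"tz":0,"ax":0,"ay":0,"az":0.48,"grip":0},{"tx":-5,"ty":-18.5,"tz":0,"ax":0,"ay":0,"az":0.6,"grip":0}]'; python3 -c "
from h import *
go((555,-100,250),Ro.from_euler('xyz',[np.pi,0,1.627]))"
```

```text
t: 2.63
eef_pos: [512.5, 133.9, 263.8]
ee_rot: [3.141, 0.0, 2.436]
force: [1.3, 0.2, 0.4]
grip_width: 42.7
t2.63 pos [512.5 133.9 263.8] shift cm [-18.4  -15.06   1.38] turn [0.001 0.    0.809] grip 42.7 F [1.3 0.2 0.4]
```

```bash
python3 -m handwheel '[{"tx":-3,"ty":-2.5,"tz":0,"ax":0,"ay":0,"az":0.12,"grip":0},{"tx":-6,"ty":-5,"tz":0,"ax":0,"ay":0,"az":0.24,"grip":0},{"tx":-9,"ty":-7.5,"tz":0,"ax":0,"ay":0,"az":0.36,"grip":0},{"tx":-12,"ty":-10,"tz":0,"ax":0,"ay":0,"az":0.48,"grip":0},{"tx":-15,"ty":-12.5,"tz":0,"ax":0,"ay":0,"az":0.6,"grip":0}]'; python3 -m handwheel '[{"tx":-1.5,"ty":-3.5,"tz":0,"ax":0,"ay":0,"az":0.12,"grip":0},{"tx":-1.5,"ty":-3.5,"tz":0,"ax":0,"ay":0,"az":0.2,"grip":0},{"tx":-1.5,"ty":-3.5,"tz":0,"ax":0,"ay":0,"az":0.2,"grip":0},{"tx":-1.5,"ty":-3.5,"tz":0,"ax":0,"ay":0,"az":0.2,"grip":0}]'
python3 - <<'E'
from h import *
go((555,-100,250),Ro.from_euler('xyz',[np.pi,0,1.627]))
p=r.camera_params("wrist");cv2.imwrite("pics/w3.png",r.read_camera("wrist"))
np.save("w3.npy",np.vstack([p["mtx"],p["extrinsics"][:3,:3],p["extrinsics"][:3,3]]))
E
```

```text
t: 3.05
eef_pos: [546.9, -58.4, 263.9]
ee_rot: [3.141, 0.0, 1.836]
force: [0.1, 1.0, 0.9]
grip_width: 42.5
t: 3.38
eef_pos: [517.5, -80.4, 263.8]
ee_rot: [3.141, -0.0, 1.644]
force: [-0.5, 0.9, 0.4]
grip_width: 42.8
t3.38 pos [517.5 -80.4 263.8] shift cm [-2.23  3.59  1.38] turn [ 0.001 -0.     0.017] grip 42.8 F [-0.5  0.9  0.4]
```

View pics/w3.png

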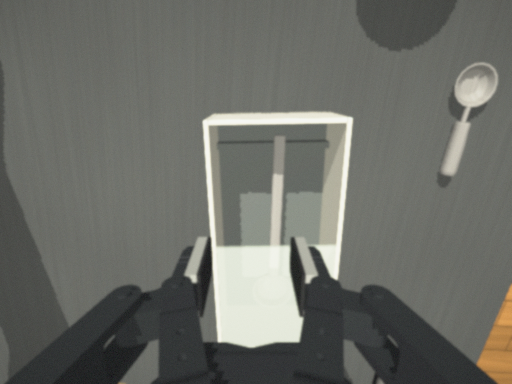

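Run:
```python
from h import *
im=cv2.imread("pics/w3.png");cv2.imwrite("pics/w3z.png",cv2.resize(im[105:255,195:360],None,fx=4,fy=4,interpolation=cv2.INTER_CUBIC))
```

```text
(no output)
```

View pics/w3z.png

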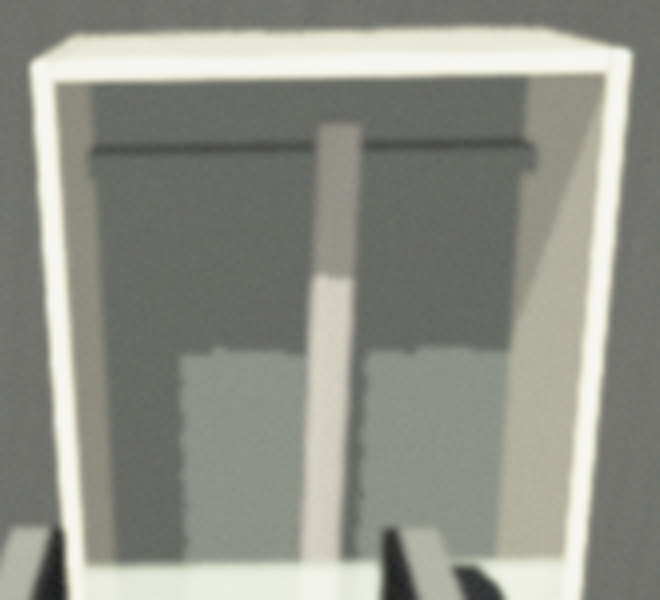

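Run:
```python
from h import *
a=np.load("w3.npy");p={"mtx":a[:3],"extrinsics":np.hstack([a[3:6],a[6].reshape(3,1)])}
W=lambda u,v,z:ray("",195+u/4,105+v/4,z,p).round(1)
e=W(340,123,38);m=W(320,555,38);print(e,m,np.arctan2(*(e-m)[1::-1]))
print([W(*q,92) for q in((32,65),(632,52),(82,565),(565,560))])
```

```text
[550.4 -45.7  38. ] [ 559.1 -191.8   38. ] 1.6302743448593038
[array([466.1, -29.7,  92. ]), array([615. , -15.5,  92. ]), array([ 483.4, -170.2,   92. ]), array([ 622.6, -158.3,   92. ])]
```

Run:
```python
from h import *
go((553,-96.5,120),Ro.from_euler('xyz',[np.pi,0,1.63]))
```

```text
t3.43 pos [517.8 -80.1 263.6] shift cm [-1.9   3.38 14.37] turn [ 0.001 -0.     0.016] grip 42.8 F [-0.7 -0.3  0.6]
```

```bash
python3 -m handwheel '[{"tx":-1,"ty":1.7,"tz":2,"ax":0,"ay":0,"az":0.016,"grip":0},{"tx":-1.9,"ty":3.4,"tz":5,"ax":0,"ay":0,"az":0.016,"grip":0},{"tx":-1.9,"ty":3.4,"tz":9,"ax":0,"ay":0,"az":0.016,"grip":0},{"tx":-1.9,"ty":3.4,"tz":12,"ax":0,"ay":0,"az":0.016,"grip":0},{"tx":-1.9,"ty":3.4,"tz":12,"ax":0,"ay":0,"az":0.016,"grip":0}]'
python3 - <<'E'
from h import *
go((553,-96.5,37),Ro.from_euler('xyz',[np.pi,0,1.63]))
cv2.imwrite("pics/w4.png",r.read_camera("wrist"))
E
```

```text
t: 3.85
eef_pos: [551.0, -95.7, 136.8]
ee_rot: [-3.133, -0.003, 1.63]
force: [-0.5, 0.8, -2.0]
grip_width: 42.6
t3.85 pos [551.  -95.7 136.8] shift cm [-0.12  0.28  9.97] turn [-0.008 -0.003 -0.   ] grip 42.6 F [-0.5  0.8 -2. ]
```

View pics/w4.png

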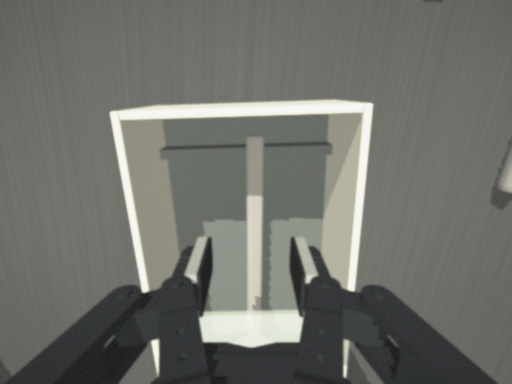

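```bash
python3 -m handwheel '[{"tx":0,"ty":0,"tz":2,"ax":0,"ay":0,"az":0,"grip":0},{"tx":0,"ty":0,"tz":4,"ax":0,"ay":0,"az":0,"grip":0},{"tx":0,"ty":0,"tz":6,"ax":0,"ay":0,"az":0,"grip":0},{"tx":0,"ty":0,"tz":7,"ax":0,"ay":0,"az":0,"grip":0},{"tx":0,"ty":0,"tz":7,"ax":0,"ay":0,"az":0,"grip":0}]'
python3 - <<'E'
from h import *
go((553,-96.5,37),Ro.from_euler('xyz',[np.pi,0,1.63]))
E
```

```text
t: 4.32
eef_pos: [553.1, -96.8, 73.4]
ee_rot: [-3.141, -0.0, 1.627]
force: [-0.3, 0.6, -0.7]
grip_width: 42.5
t4.32 pos [553.1 -96.8  73.4] shift cm [ 0.03 -0.    3.64] turn [-0.001 -0.    -0.003] grip 42.5 F [-0.3  0.6 -0.7]
```

```bash
python3 -m handwheel '[{"tx":0,"ty":0,"tz":1.2,"ax":0,"ay":0,"az":0,"grip":0},{"tx":0,"ty":0,"tz":2.4,"ax":0,"ay":0,"az":0,"grip":0},{"tx":0,"ty":0,"tz":3.3,"ax":0,"ay":0,"az":0,"grip":0},{"tx":0,"ty":0,"tz":3.6,"ax":0,"ay":0,"az":0,"grip":0},{"tx":0,"ty":0,"tz":3.6,"ax":0,"ay":0,"az":0,"grip":0}]'; python3 -m handwheel '[{"tx":0,"ty":0,"tz":0,"ax":0,"ay":0,"az":0,"grip":0.3},{"tx":0,"ty":0,"tz":0,"ax":0,"ay":0,"az":0,"grip":0.6},{"tx":0,"ty":0,"tz":0,"ax":0,"ay":0,"az":0,"grip":1},{"tx":0,"ty":0,"tz":0,"ax":0,"ay":0,"az":0,"grip":1},{"tx":0,"ty":0,"tz":0,"ax":0,"ay":0,"az":0,"grip":1}]'
python3 - <<'E'
from h import *
go((553,-96.5,37),Ro.from_euler('xyz',[np.pi,0,1.63]))
cv2.imwrite("pics/w5.png",r.read_camera("wrist"))
E
```

```text
t: 4.73
eef_pos: [552.6, -97.2, 36.4]
ee_rot: [-3.14, -0.0, 1.626]
force: [-0.8, -0.4, 0.3]
grip_width: 42.9
t: 5.15
eef_pos: [553.4, -97.4, 38.0]
ee_rot: [3.14, 0.0, 1.626]
force: [1.4, -0.1, 6.7]
grip_width: 12.5
t5.15 pos [553.4 -97.4  38. ] shift cm [ 0.09 -0.03  0.1 ] turn [ 0.001  0.    -0.004] grip 12.5 F [ 1.4 -0.1  6.7]
```

View pics/w5.png

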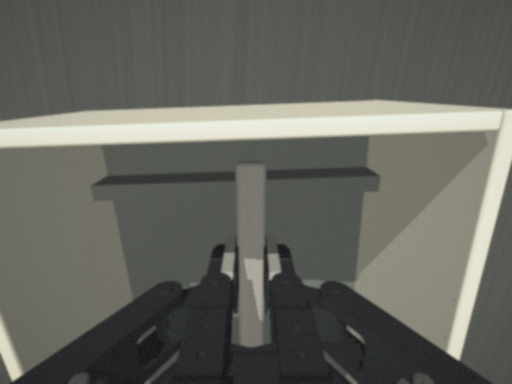

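```bash
cat > chk.py <<'E'
import numpy as np
L=np.linspace
def box(y0,y1,z0,z1):return (y0,y1,z0,z1)
obs={"cover":(-145,5,88,92),"endwall":(145,150,0,92),"rib":(108,116,12,30),"floor":(-150,150,-50,12),"back":(-150,-145,0,92),"fan":(-205,-150,0,99)}
def rect(a,b,c,d):
    S,H=np.meshgrid(L(a,b,40),L(c,d,25));return np.c_[S.ravel(),H.ravel()]
g=80
parts={"handle":rect(-68,130,18,26)-[g,22],"bowl":np.array([(s,h) for s,h in rect(-130,-70,0,26) if h>=20*((s+100)/30)**2*0.8])-[g,22],
"fing":rect(-14,14,-21,54),"body":rect(-43,43,54,200),"cam":rect(43,110,80,140)}
def sd(P,o):
    dy=np.maximum(o[0]-P[:,0],P[:,0]-o[1]);dz=np.maximum(o[2]-P[:,1],P[:,1]-o[3])
    return np.where((dy<0)&(dz<0),np.maximum(dy,dz),np.hypot(np.maximum(dy,0),np.maximum(dz,0))).min()
W=[(75,38,0),(75,70,0),(88,95,14),(110,138,30),(150,168,35),(195,205,38),(215,310,40)]
for a,b in zip(W,W[1:]):
    worst={}
    for f in L(0,1,11):
        y,z,t=np.array(a)+f*(np.array(b)-np.array(a));t=np.radians(t);R=np.array([[np.cos(t),-np.sin(t)],[np.sin(t),np.cos(t)]])
        for n,P in parts.items():
            Q=P@R.T+[y,z]
            for k,o in obs.items():
                d=sd(Q,o)
                if d<worst.get((n,k),25):worst[(n,k)]=d
    print(a,b,{k[0]+"-"+k[1]:round(float(v)) for k,v in worst.items()})
Q=np.vstack([parts["handle"],parts["bowl"]])@R.T+[y,z];print("final min z",Q[:,1].min(),"y",Q[:,0].min(),Q[:,0].max())
E
python3 chk.py
python3 -m handwheel '[{"tx":0,"ty":0,"tz":-0.5,"ax":0,"ay":0,"az":0,"grip":1},{"tx":0,"ty":0,"tz":-1.2,"ax":0,"ay":0,"az":0,"grip":1},{"tx":0,"ty":0,"tz":-2,"ax":0,"ay":0,"az":0,"grip":1},{"tx":0,"ty":0,"tz":-3.2,"ax":0,"ay":0,"az":0,"grip":1},{"tx":0,"ty":0,"tz":-3.2,"ax":0,"ay":0,"az":0,"grip":1}]'
python3 - <<'E'
from h import *
cv2.imwrite("pics/w6.png",r.read_camera("wrist"))
s=r.read_camera("scene");cv2.imwrite("pics/s6.png",cv2.resize(s[100:290,110:290],None,fx=3.1,fy=3.1,interpolation=cv2.INTER_CUBIC))
E
```

```text
(75, 38, 0) (75, 70, 0) {'handle-endwall': 20, 'handle-rib': 4, 'handle-floor': 22, 'bowl-floor': 5, 'bowl-back': 10, 'bowl-fan': 15, 'fing-rib': 19, 'fing-floor': 5, 'handle-cover': 14, 'bowl-cover': 14}
(75, 70, 0) (88, 95, 14) {'handle-cover': 9, 'handle-endwall': 10, 'bowl-cover': 14, 'bowl-back': 10, 'bowl-fan': 15, 'bowl-floor': 17}
(88, 95, 14) (110, 138, 30) {'handle-cover': 5, 'handle-endwall': 14, 'bowl-floor': 13, 'bowl-cover': 22}
(110, 138, 30) (150, 168, 35) {'handle-cover': 5, 'bowl-cover': 10, 'bowl-floor': 13}
(150, 168, 35) (195, 205, 38) {'handle-cover': 22, 'bowl-cover': 14}
(195, 205, 38) (215, 310, 40) {'bowl-cover': 24}
final min z 170.0980100075607 y 51.559516506268466 255.87337259469507
t: 5.62
eef_pos: [554.0, -97.5, 72.4]
ee_rot: [3.138, 0.001, 1.626]
force: [-0.1, -0.3, -0.1]
grip_width: 12.4
```

View pics/w6.png

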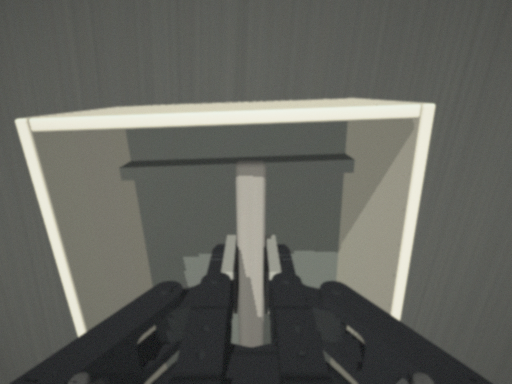

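View pics/s6.png

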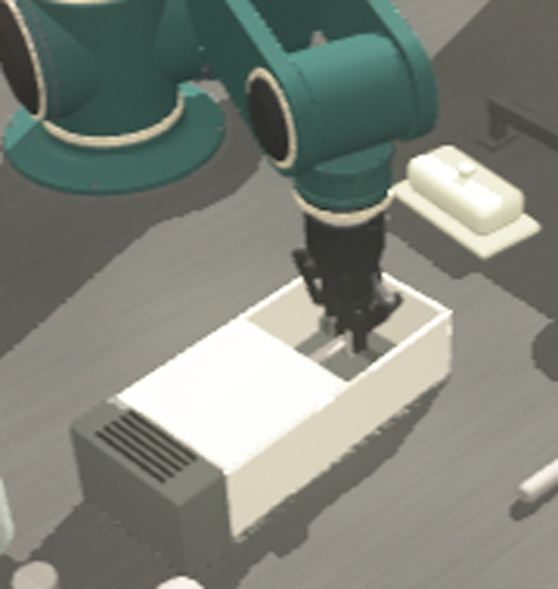

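```bash
for w in "(75,72,0),(85,92,14),(115,134,30),(155,165,35),(195,200,38),(215,310,40)" "(75,72,0),(80,88,13),(95,106,21),(120,136,31),(160,168,36),(195,200,40),(215,310,40)"  "(75,72,0),(77,86,14),(92,108,24),(120,142,35),(160,178,40),(195,215,42),(215,310,42)"; do sed "s/^W=.*/W=[$w]/" chk.py > c2.py; python3 c2.py; echo; done
```

```text
(75, 72, 0) (85, 92, 14) {'handle-cover': 11, 'handle-endwall': 12, 'bowl-cover': 12, 'bowl-back': 10, 'bowl-fan': 15, 'bowl-floor': 14}
(85, 92, 14) (115, 134, 30) {'handle-cover': 8, 'handle-endwall': 13, 'bowl-floor': 9, 'fing-endwall': 24}
(115, 134, 30) (155, 165, 35) {'handle-cover': 11, 'bowl-floor': 9, 'bowl-cover': 15}
(155, 165, 35) (195, 200, 38) {'bowl-cover': 19}
(195, 200, 38) (215, 310, 40) {'bowl-cover': 25}
final min z 170.0980100075607 y 51.559516506268466 255.87337259469507

(75, 72, 0) (80, 88, 13) {'handle-cover': 12, 'handle-endwall': 16, 'bowl-cover': 12, 'bowl-back': 10, 'bowl-fan': 15, 'bowl-floor': 14}
(80, 88, 13) (95, 106, 21) {'handle-cover': 11, 'handle-endwall': 15, 'bowl-floor': 7, 'bowl-back': 19, 'bowl-fan': 24}
(95, 106, 21) (120, 136, 31) {'handle-cover': 11, 'bowl-floor': 7, 'fing-endwall': 22}
(120, 136, 31) (160, 168, 36) {'handle-cover': 14, 'bowl-floor': 8, 'bowl-cover': 17}
(160, 168, 36) (195, 200, 40) {'bowl-cover': 22}
(195, 200, 40) (215, 310, 40) {}
final min z 170.0980100075607 y 51.559516506268466 255.87337259469507

(75, 72, 0) (77, 86, 14) {'handle-cover': 12, 'handle-endwall': 19, 'bowl-cover': 12, 'bowl-back': 10, 'bowl-fan': 15, 'bowl-floor': 8}
(77, 86, 14) (92, 108, 24) {'handle-cover': 13, 'handle-endwall': 18, 'bowl-floor': 0, 'bowl-back': 17, 'bowl-fan': 22}
(92, 108, 24) (120, 142, 35) {'handle-cover': 13, 'bowl-floor': 0}
(120, 142, 35) (160, 178, 40) {'handle-cover': 18, 'bowl-floor': 4, 'bowl-cover': 21}
(160, 178, 40) (195, 215, 42) {}
(195, 215, 42) (215, 310, 42) {}
final min z 164.85313263952432 y 56.26306422431179 254.83376369930517
```

```bash
python3 -m handwheel '[{"tx":0.2,"ty":0,"tz":-0.8,"ax":0,"ay":0.1,"az":0,"grip":1},{"tx":0.5,"ty":0,"tz":-1.6,"ax":0,"ay":0.2,"az":0,"grip":1},{"tx":1.0,"ty":0,"tz":-2.3,"ax":0,"ay":0.28,"az":0,"grip":1},{"tx":2.0,"ty":0,"tz":-3.4,"ax":0,"ay":0.367,"az":0,"grip":1},{"tx":2.0,"ty":0,"tz":-3.4,"ax":0,"ay":0.367,"az":0,"grip":1}]'
python3 - <<'E'
from h import *
go((553-.06*20,-97.5+20,106),Ro.from_euler('xyz',[np.pi,0,1.628])*Ro.from_rotvec([0,.367,0]))
cv2.imwrite("pics/w7.png",r.read_camera("wrist"))
s=r.read_camera("scene");cv2.imwrite("pics/s7.png",cv2.resize(s[100:290,110:290],None,fx=3.1,fy=3.1,interpolation=cv2.INTER_CUBIC))
E
```

```text
t: 6.13
eef_pos: [552.1, -77.7, 104.0]
ee_rot: [3.141, -0.371, 1.625]
force: [0.9, 0.3, 0.5]
grip_width: 12.2
t6.13 pos [552.1 -77.7 104. ] shift cm [ 0.1  -0.03 -0.17] turn [ 0.002 -0.004 -0.003] grip 12.2 F [0.9 0.3 0.5]
```

View pics/w7.png

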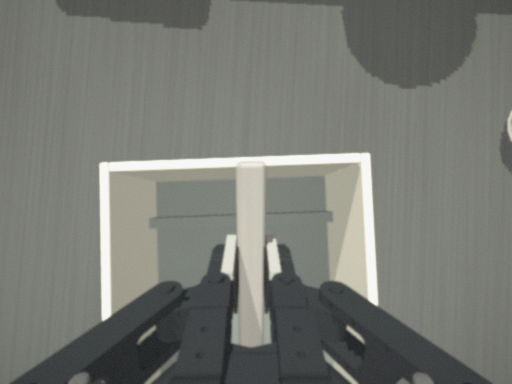

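View pics/s7.png

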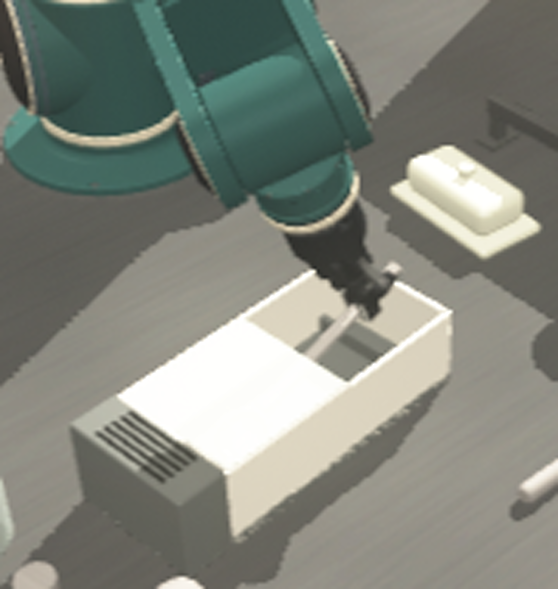

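```bash
python3 -m handwheel '[{"tx":1.7,"ty":0,"tz":-1.1,"ax":0,"ay":0.08,"az":0,"grip":1},{"tx":3.4,"ty":0,"tz":-2.0,"ax":0,"ay":0.16,"az":0,"grip":1},{"tx":5.9,"ty":0,"tz":-2.8,"ax":0,"ay":0.22,"az":0,"grip":1},{"tx":8.3,"ty":0,"tz":-3.5,"ax":0,"ay":0.262,"az":0,"grip":1},{"tx":8.3,"ty":0,"tz":-3.5,"ax":0,"ay":0.262,"az":0,"grip":1}]'
python3 - <<'E'
from h import *
go((552-.06*65,-77.5+65,168),Ro.from_euler('xyz',[np.pi,0,1.628])*Ro.from_rotvec([0,.629,0]))
cv2.imwrite("pics/w8.png",r.read_camera("wrist"))
s=r.read_camera("scene");cv2.imwrite("pics/s8.png",cv2.resize(s[100:290,110:290],None,fx=3.1,fy=3.1,interpolation=cv2.INTER_CUBIC))
E
```

```text
t: 6.65
eef_pos: [548.3, -10.7, 166.9]
ee_rot: [3.141, -0.629, 1.627]
force: [-0.1, -0.3, -0.1]
grip_width: 12.7
t6.65 pos [548.3 -10.7 166.9] shift cm [-0.08 -0.03 -0.19] turn [ 0.001  0.    -0.001] grip 12.7 F [-0.1 -0.3 -0.1]
```

View pics/s8.png

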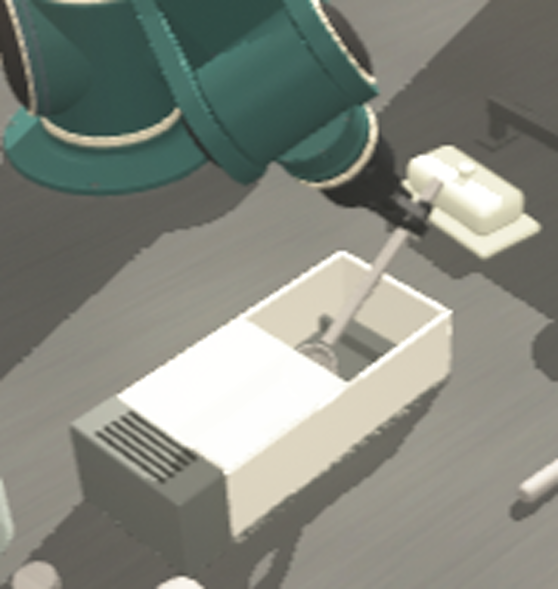

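```bash
python3 -m handwheel '[{"tx":2.5,"ty":0,"tz":-0.3,"ax":0,"ay":0.04,"az":0,"grip":1},{"tx":4.7,"ty":0,"tz":-0.6,"ax":0,"ay":0.07,"az":0,"grip":1},{"tx":7,"ty":0,"tz":-3.6,"ax":0,"ay":0.07,"az":0,"grip":1},{"tx":9.2,"ty":0,"tz":-6.7,"ax":0,"ay":0.07,"az":0,"grip":1},{"tx":11.4,"ty":0,"tz":-9.7,"ax":0,"ay":0.07,"az":0,"grip":1}]'
python3 -m handwheel '[{"tx":0,"ty":0,"tz":0,"ax":0,"ay":0,"az":0,"grip":1},{"tx":0,"ty":0,"tz":0,"ax":0,"ay":0,"az":0,"grip":1},{"tx":0,"ty":0,"tz":0,"ax":0,"ay":0,"az":0,"grip":1}]'
python3 - <<'E'
from h import *
go((546,24,310))
cv2.imwrite("pics/w9.png",r.read_camera("wrist"));cv2.imwrite("pics/t9.png",r.read_camera("top"));cv2.imwrite("pics/s9.png",r.read_camera("scene"))
E
```

```text
t: 7.17
eef_pos: [546.1, 22.3, 311.4]
ee_rot: [-3.139, -0.697, 1.624]
force: [1.1, -0.5, -1.3]
grip_width: 12.3
t: 7.42
eef_pos: [546.3, 22.3, 309.7]
ee_rot: [-3.14, -0.697, 1.624]
force: [-0.8, -0.4, -1.1]
grip_width: 12.1
t7.42 pos [546.3  22.3 309.7] shift cm [ 0.16 -0.02  0.09] turn [0. 0. 0.] grip 12.1 F [-0.8 -0.4 -1.1]
```

View pics/s9.png

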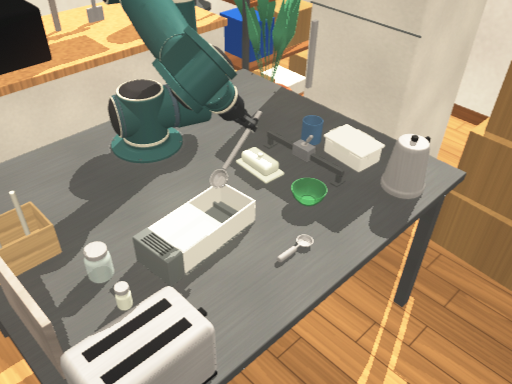

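View pics/t9.png

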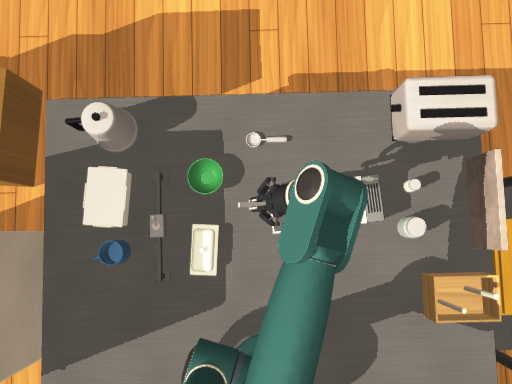

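View pics/w9.png

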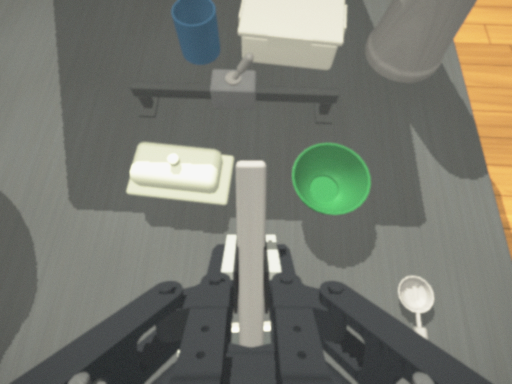

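```bash
python3 -m handwheel '[{"tx":-1,"ty":0,"tz":-1.2,"ax":0,"ay":0,"az":0,"grip":1},{"tx":-2,"ty":0,"tz":-2.4,"ax":0,"ay":0,"az":0,"grip":1},{"tx":-3,"ty":0,"tz":-3.6,"ax":0,"ay":0,"az":0,"grip":1},{"tx":-4,"ty":0,"tz":-4.6,"ax":0,"ay":0,"az":0,"grip":1},{"tx":-4,"ty":0,"tz":-4.6,"ax":0,"ay":0,"az":0,"grip":1}]'
python3 -m handwheel '[{"tx":0,"ty":0,"tz":0,"ax":0,"ay":0,"az":0,"grip":1},{"tx":0,"ty":0,"tz":0,"ax":0,"ay":0,"az":0,"grip":1},{"tx":0,"ty":0,"tz":0,"ax":0,"ay":0,"az":0,"grip":1},{"tx":0,"ty":0,"tz":0,"ax":0,"ay":0,"az":0,"grip":1},{"tx":0,"ty":0,"tz":0,"ax":0,"ay":0,"az":0,"grip":1}]'
python3 - <<'E'
from h import *
s=r.observe();R=Ro.from_euler("xyz",s["ee_rot"]);P=s["eef_pos"]
for n,q in (("end",(50,0,-2)),("bowl under",(-180,0,20)),("bowl tail",(-210,0,20))):
    X=P+R.apply(q);print(n,X.round(),"scene px",proj("scene",X).round())
i=r.read_camera("scene");cv2.imwrite("pics/s10.png",cv2.resize(i[80:290,110:360],None,fx=3,fy=2.8,interpolation=cv2.INTER_CUBIC))
print(proj("scene",P).round(),abs(s["qvel"]).max())
E
```

```text
t: 7.98
eef_pos: [550.1, -40.6, 320.7]
ee_rot: [-3.141, -0.699, 1.623]
force: [-0.0, -0.1, -0.7]
grip_width: 12.2
t: 8.4
eef_pos: [549.6, -37.2, 320.8]
ee_rot: [3.141, -0.699, 1.626]
force: [-0.9, 0.4, -0.8]
grip_width: 12.1
end [548.  -0. 354.] scene px [245. 115.]
bowl under [ 557. -162.  190.] scene px [205. 186.]
bowl tail [ 558. -185.  170.] scene px [199. 195.]
[236. 130.] 0.0019544877061942485
```

View pics/s10.png

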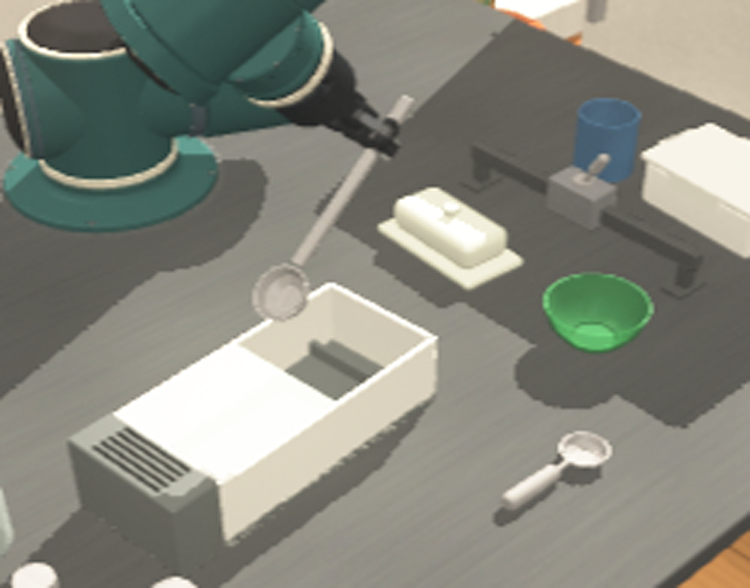

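```bash
python3 -c "
from plant import r
print(r.hand_in())"
```

```text
the job is handed in; nothing more can be done
None
```

The dryer switch was flipped from on to off first. The spoon was then gripped by its handle, lifted, tilted about 40° and drawn out through the end opening.

**Final checks (t ≈ 8.4 s of 51 s):**
- **Spoon:** it hangs still in the gripper over the opening. From the arm's pose, its lowest part is about 170 mm above the cart, roughly 78 mm above the rim and 70 mm above the fan block. The bowl in the scene image sat within about 2 px of where that pose puts it.
- **Contact:** the tool force read about 1 N, so nothing else seems to be touching. The joints were essentially still (under 0.002 rad/s).
- **Switch and other items:** the scene picture shows the toggle leaning to the off side. The container, butter dish, bowl, mug, jar, shaker and teaspoon look unmoved in the last top and scene pictures. I judged this by eye and did not measure it.

**Two readings to note:**
- The gripper reads 12.1 mm on a handle stated as 14 mm wide, but the grip held without slipping.
- While the fingers closed on the handle, about 7 N showed briefly on the tool, far below the limits.

The first few move commands were refused for missing fields, and nothing moved in them.

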